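# Pack the change tube of a spectacle stall

## Task

Put the narrow coin pack into the leaning clear change tube, then with the wooden rod ram it down on top of the pack already stuck in there until the whole stack has bottomed out and has pushed the stiff foot plate under it fully down; press firmly for a moment, but do not hammer. Put the rod back upright in its wooden holder, and leave the rest of the stall's things where they are.

Things in the scene. Friction and masses are not known exactly. Their poses are not given: they have to be found in the camera images.
- stand: Heavy steel stand, fixed, that clamps the leaning tube; base plate 170 x 100 x 12 mm. Origin on the table straight below the centre of the tube's mouth; x points the way the tube runs downward, away from the robot.
- tube_mouth (a point): Centre of the rim of the clear tube, 153 mm above the table. z points out along the bore, 35 degrees from vertical, up and roughly back towards the robot; y is level. Bore 29 mm, outside 35 mm, length 150 mm; the last 12 mm flare to 39 mm bore, 45 mm outside. The stop inside is set anew each time: the finished stack's top lies 38 to 58 mm down.
- jam_top (a point): Centre of the top face of the coin pack stuck in the tube (25 mm diameter, 40 mm long, like the loose one); z points along the bore towards the mouth. How far it hangs above the foot plate varies (18 to 30 mm). It yields only to about 6 N of push along the tube, creeps on while pushed, and stays where it is left.
- pack: The narrow coin pack to load: a rigid round brass pack 25 mm in diameter and 40 mm tall, about 90 g, standing on the table. Origin at the centre of its underside, z along its axis, up. (The pack beside it, 33 mm wide and 34 mm tall, does not fit the tube.)
- pack_mid (a point): Centre of the narrow coin pack, half way up (20 mm above its underside).
- widepack: The wide coin pack, a bystander: round, 33 mm in diameter, 34 mm tall, origin at the centre of its underside. Leave it.
- rod: Wooden packing rod, 190 mm long, about 70 g, standing upright in its holder. Origin at the centre of its flat foot, z along the rod towards the handle. Foot 18 mm in diameter for 14 mm, then a 12 mm shaft up to 110 mm, then a round handle 24 mm in diameter from 110 to 190 mm.
- holder_floor (a point): Centre of the floor of the round hole in the rod's holder, a fixed wooden block 70 x 70 x 60 mm; the floor is 6 mm above the table, the hole 25 mm in diameter with a small chamfer, and the mouth 54 mm above this point. z is up.
- glasses_a: Folded spectacles, a bystander, about 134 x 30 mm and 46 mm high, origin on the table under them, long side along y.
- glasses_b: Folded spectacles, a bystander, about 134 x 30 mm and 46 mm high, origin on the table under them, long side along y.
- case: Closed black spectacle case, a bystander, 160 x 60 x 38 mm, long along x, origin under its centre.
- spray: Small white bottle of lens cleaner, a bystander, 32 mm in diameter, 100 mm tall, origin under its centre.
- screwdriver: Small screwdriver lying on the table, a bystander, 130 mm long along its x axis, origin at the table near its middle.
- foot (a joint): Steel foot plate under the stack, on the stop: how far it has sunk, in m, 0 at the start, 0.004 fully down. It gives only to a firm push of about 11 N by the stack standing on it, then stays down; below it hard rubber (about 15 N per mm). It cannot be reached otherwise.
Not all that is in view belongs to the job. Leave any purple look-alike of the pack alone.

How it is judged:
By the outcome, as a careful person would: the job done as asked, in the order asked, and still so for the second after the job is handed in, with the robot touching nothing.
It also fails if it takes over 61 s, if anything falls off the work surface, if the arm or the gripper's body presses on something with over 40 N, if the wrist force passes 120 N, or if a joint passes its speed limit or range.

## Robot

A 6-joint arm with a two-finger parallel gripper is mounted at the origin on the work surface. World frame = base frame: x ahead of the robot, y to its left, z up, the work surface at z = 0. Lengths are in mm, angles in rad, forces in N, time in s.
With the tool pointing down it reaches from about 150 to 775 mm from the base axis. Payload 6.1 kg.
Tool frame: the origin (TCP) lies between the finger pads; the fingertips stand 17 mm ahead of it and the grasp point (between the pads) lies 2 mm behind it; z points along the fingers, y is the line along which they close (so a half turn about z gives the same grasp; the last joint's range is limited). The gripper opens to 85 mm and grips with 20 to 120 N. Pads are 22 mm wide; open, the fingers measure 114 mm over their backs; the gripper's body (76 mm by 85 mm) begins 54 mm behind the grasp point. The pads swing forward as they close: fully open they stand 13 mm farther back than shut.
Start: joints at [-1.125, 0.126, -0.04, 1.405, 0, 1.571], TCP at [226.361, -473.676, 248.295] pointing down, gripper open.
Joint ranges: [-2.72, 2.72], [-0.95, 1.95], [-1.27, 1.35], [-1.78, 2.02], [-1.46, 1.47], [-3.14, 3.14]. Speed limits (rad/s): [2.39, 2.39, 3.01, 3.14, 3.14, 3.14].

## Interface

Orientations are given as [roll, pitch, yaw] about the fixed x, y, z axes, in that order (R = Rz(yaw) Ry(pitch) Rx(roll)).
In Python, from cell import arm gives the robot as it stands. Calls block until the motion is done:
- arm.reach(position, orientation): joint-space move of the TCP to a pose.
- arm.servo_line(position, vel=150, attitude=None, force_limit=None): straight line of the TCP; attitude=None keeps the orientation; vel is the mean speed in mm/s. With force_limit (N) it stops when the force on the tool has changed by that much, and returns True; else False.
- arm.move_joints(angles): joint-space move.
- arm.command_gripper(opening): finger opening in mm; the grip force is fixed at half the most; returns when the fingers have stopped.
- arm.hold(seconds).
- arm.solve_ik(position, orientation): joint angles nearest the present ones, or None.
- arm.get_image(name): name is "scene" or "side" or "wrist"; returns (picture, depth): 400x640x3 uint8, red, green, blue; 400x640 float32, mm along the optical axis (not along the pixel's ray), 0 where there is no reading.
- arm.camera_params(name): a dict with "camera_matrix" (3x3 intrinsics, pixels), "eye" and "orientation" of the camera in the world. Camera axes: x right, y down, z forward; pixel columns grow to the right and rows downward; lengths in mm; the calibration is good to about 2 mm. A picture is of the moment at which its call begins: read the wrist's pose just before it. camera_params takes no time and is no camera call; for the wrist camera it gives the pose at the moment of the call.
A pose or a line that the arm cannot do raises arm.Unreachable and nothing moves.
- arm.close_job(): hands the job in; it is judged then, once.
Readings, each from a call of its own:
- arm.read_t(): time.
- arm.read_joints(): joint angles.
- arm.read_joint_velocities(): joint speeds.
- arm.read_tau(): joint torques, N m.
- arm.read_tcp_pos(): TCP position.
- arm.read_orientation(): TCP orientation.
- arm.read_wrist_force(): force on the tool from outside, world axes, zero at the start.
- arm.read_moment(): the same for the moment, N m.
- arm.read_width(): finger opening in mm.
- arm.read_finger_force(): force on a finger pad.
Only numpy, scipy, OpenCV 4.12 (cv2) and the standard library are available. Lean on these libraries where they do the work, as an engineer would, in place of code of your own. Each camera call takes 0.05 s, during which the arm holds its last target. There are 200 camera calls.

## Working session

There is one attempt and no reset: what is moved stays moved. The work goes in short steps, each a Python script; the robot and the scene stay as the last script left them, time stands still between calls to the robot, and variables do not carry over. Pictures are saved under pics/ and viewed, at most 10 in all, crops included, and the job is handed in when it is done.

```bash
mkdir -p pics; ls; python3 - <<'E'
from cell import arm
import cv2, numpy as np
for n in("scene","side"):
    p,d=arm.get_image(n); cv2.imwrite(f"pics/{n}.png",p[:,:,::-1]); np.savez(f"pics/{n}.npz",p=p,d=d)
    c=arm.camera_params(n); print(n,c, (d>0).mean())
print(arm.read_t())
E
```

```text
pics
scene {'camera_matrix': array([[497.84030362,   0.        , 313.89988632],
       [  0.        , 497.84030362, 195.92320528],
       [  0.        ,   0.        ,   1.        ]]), 'eye': array([1176.83806546,  347.9955055 , 1379.42592565]), 'orientation': array([-2.64083387, -0.00815611,  2.05169782])} 0.9962265625
side {'camera_matrix': array([[394.16132932,   0.        , 319.29933488],
       [  0.        , 394.16132932, 198.04890641],
       [  0.        ,   0.        ,   1.        ]]), 'eye': array([533.71642053, 769.35463531, 556.2334536 ]), 'orientation': array([-2.125078  ,  0.02447014, -3.13559706])} 0.99584375
0.1
```

View pics/scene.png

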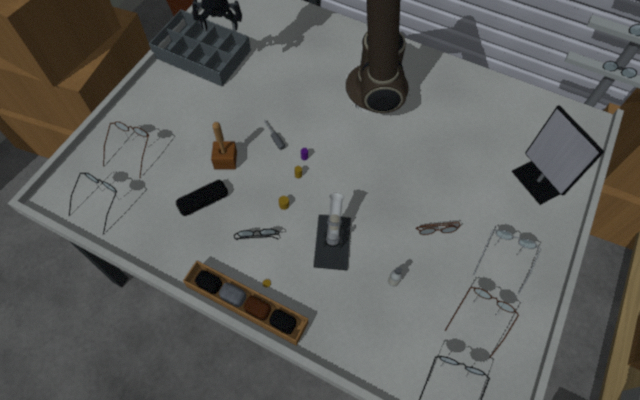

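View pics/side.png

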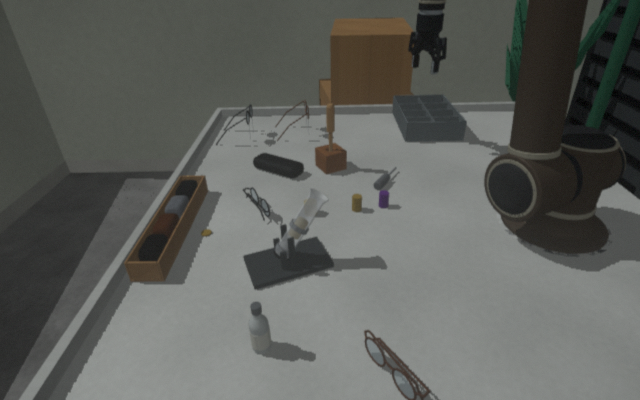

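Scene picture: the candidates for the pack are purple (304,154), gold (298,172), gold (284,202) and a small gold bit (267,283). The tube mouth is near (335,197), the rod top at (217,125) and the holder at (224,155). Next I measure sizes and take one close crop.

```bash
cat > h.py <<'E'
import numpy as np, cv2
from scipy.spatial.transform import Rotation as R
def cam(c): return c["camera_matrix"],np.array(c["eye"]),R.from_euler('xyz',c["orientation"]).as_matrix()
def ray(c,u,v):
    K,e,Q=cam(c); d=Q@np.linalg.solve(K,[u,v,1.]); return e,d
def onplane(c,u,v,z):
    e,d=ray(c,u,v); return e+d*(z-e[2])/d[2]
def cloud(c,d):
    K,e,Q=cam(c); v,u=np.mgrid[:d.shape[0],:d.shape[1]]
    P=np.stack([(u-K[0,2])/K[0,0]*d,(v-K[1,2])/K[1,1]*d,d],-1)
    return P@Q.T+e
def proj(c,p):
    K,e,Q=cam(c); q=K@(Q.T@(np.array(p)-e)); return q[:2]/q[2]
def blobs(m,mina=15):
    n,l,s,ce=cv2.connectedComponentsWithStats(m.astype(np.uint8)); return [(l==i,s[i],ce[i]) for i in range(1,n) if s[i,4]>=mina]
E
python3 - <<'E'
from cell import arm
from h import *
np.set_printoptions(precision=1,suppress=True)
out=[]
for n,box in(("scene",(190,110,370,300)),("side",(220,90,420,300))):
    z=np.load(f"pics/{n}.npz");p,d=z['p'],z['d'];c=arm.camera_params(n);C=cloud(c,d)
    hsv=cv2.cvtColor(p,cv2.COLOR_RGB2HSV)
    for nm,lo,hi in(("gold",(12,110,60),(32,255,255)),("purple",(125,90,30),(160,255,255)),("brown",(3,90,40),(16,255,255))):
        for m,s,ce in blobs(cv2.inRange(hsv,lo,hi)>0):
            q=C[m]
            if s[4]<900 and 0<q[:,0].mean()<900 and abs(q[:,1].mean())<600: print(n,nm,s,ce,"med",np.median(q,0),"max",q.max(0),"min",q.min(0))
    x0,y0,x1,y1=box
    out.append(cv2.resize(p[y0:y1,x0:x1],(400,int(400*(y1-y0)/(x1-x0))),interpolation=cv2.INTER_CUBIC))
    # tall stuff height map of tube region
    m=(C[...,2]>90)&(C[...,2]<175)&(C[...,0]>300)&(C[...,0]<700)&(abs(C[...,1])<300)
    for b,s,ce in blobs(m,5): print(n,"tall",s,ce,C[b].mean(0),C[b].max(0))
h=max(o.shape[0] for o in out)
cv2.imwrite("pics/crop.png",np.hstack([np.pad(o,((0,h-o.shape[0]),(0,0),(0,0))) for o in out])[:,:,::-1])
E
```

```text
scene gold [212 123  23  46 652] [222.1 151.5] med [ 530.6 -303.9   60.6] max [1176.8  348.  1379.4] min [ 476.3 -348.2   -1.9]
scene gold [295 166   7  12  72] [298.  171.7] med [464.5 -68.3  36.1] max [472.1 -60.1  47.8] min [449.3 -79.7  -1.8]
scene gold [279 196  10  13 110] [283.6 202.2] med [579.6 -56.   32.8] max [592.2 -45.2  40.8] min [561.7 -74.3   1. ]
scene gold [263 280   8   7  43] [266.4 282.9] med [821.1  21.9   5.1] max [1176.8  348.  1379.4] min [810.5  11.    1.6]
scene purple [301 148   7  12  72] [304.  153.5] med [394.1 -85.   34.2] max [403.7 -75.5  49.1] min [376.8 -95.7   2.2]
scene brown [212 139  25  30 601] [223.8 155.1] med [ 533.2 -300.5   58.5] max [1176.8  348.  1379.4] min [ 474.  -350.3   -1.9]
scene brown [208 267  15  11  45] [214.8 272.2] med [ 869.5 -116.5   35.8] max [871.6 -89.2  55.5] min [ 866.1 -142.5    8.9]
scene brown [221 277  16   9  49] [228.9 280.7] med [870.1 -70.3  25.4] max [1176.8  348.  1379.4] min [ 867.1 -100.7    1. ]
scene brown [243 285   5   8  17] [244.8 289. ] med [870.  -18.8  23. ] max [871.1 -12.3  51.1] min [866.6 -26
[... 670 characters left out ...]
.9   77.7] min [ 479.1 -349.9    5.5]
side brown [194 176  10   8  27] [199.7 179.5] med [ 876.4 -173.2   43.9] max [ 894.6 -138.    50.7] min [ 866.4 -178.1   26.1]
side brown [187 190  10  17  23] [191.3 198.8] med [867.1 -59.1  50. ] max [884.2 -23.6  51.7] min [864.9 -97.1  27.2]
side brown [167 210  20  35  84] [174.7 229.4] med [868.   66.8  49. ] max [888.7 122.2  51.8] min [865.   -5.7  23. ]
side brown [125 245  43  35 357] [142.9 266.6] med [901.8 180.3  36.5] max [933.8 769.4 556.2] min [533.7 114.2   6.6]
side tall [327 114   7  19  75] [330.2 123.7] [ 519.2 -297.6  144.3] [ 527.8 -291.3  173.2]
side tall [289 189  40  43 791] [308.3 210.8] [569.9 121.3 125.9] [610.3 141.6 164.5]
```

View pics/crop.png

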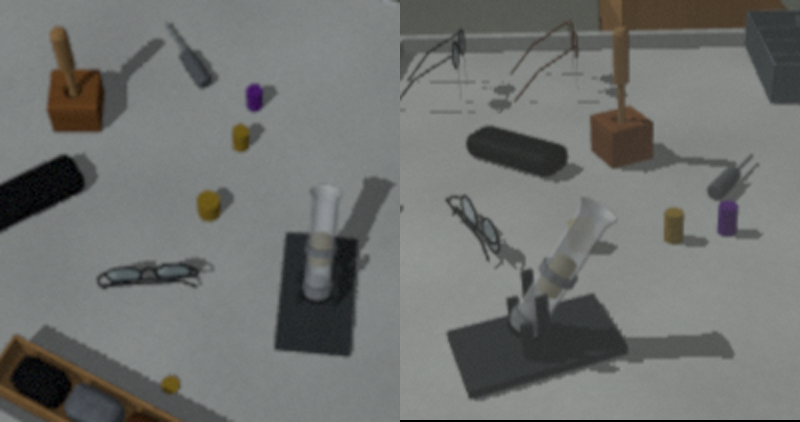

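Crop: (298,172) is the slim gold pack, the one I want. (284,202) is wider and lower, so it is the bystander; the purple one is the look-alike; (267,283) is a flat scrap. In the tube, the stuck pack shows about mid-tube. Next I take close wrist views of the pack, the tube and the rod.

```bash
cat > m.py <<'E'
from cell import arm
from h import *
np.set_printoptions(precision=2,suppress=True)
E
python3 - <<'E'
from m import *
import pickle
print(arm.read_orientation())
c=arm.camera_params("wrist");K,e,Q=cam(c);T=R.from_euler('xyz',arm.read_orientation()).as_matrix()
print(K,"cam in tool",T.T@(e-arm.read_tcp_pos()),"\n",T.T@Q)
o=arm.read_orientation()
tl=[]
for i,p in enumerate([(500,-270,330),(430,-70,200),(480,60,330)]):
    arm.reach(p,[np.pi,0,0+o[2]]); c=arm.camera_params("wrist"); im,d=arm.get_image("wrist")
    pickle.dump((im,d,c),open(f"pics/w{i}.pkl","wb")); tl.append(cv2.resize(im,(400,250)))
    print(arm.read_t(),arm.read_joints())
tl.append(0*tl[0]); cv2.imwrite("pics/w.png",np.vstack([np.hstack(tl[:2]),np.hstack(tl[2:])])[:,:,::-1])
E
```

```text
[-3.14  0.    0.45]
[[291.21   0.   318.39]
 [  0.   291.21 196.66]
 [  0.     0.     1.  ]] cam in tool [  80.59    0.71 -125.46] 
 [[ 0.   -0.95 -0.31]
 [ 1.    0.   -0.  ]
 [ 0.   -0.31  0.95]]
1.4667 [-0.5   0.23  0.26  1.61 -0.    2.2 ]
2.4917 [-0.16 -0.04 -0.31  1.29 -0.    2.53]
3.325 [ 0.12  0.06  0.07  1.58 -0.    2.82]
```

View pics/w.png

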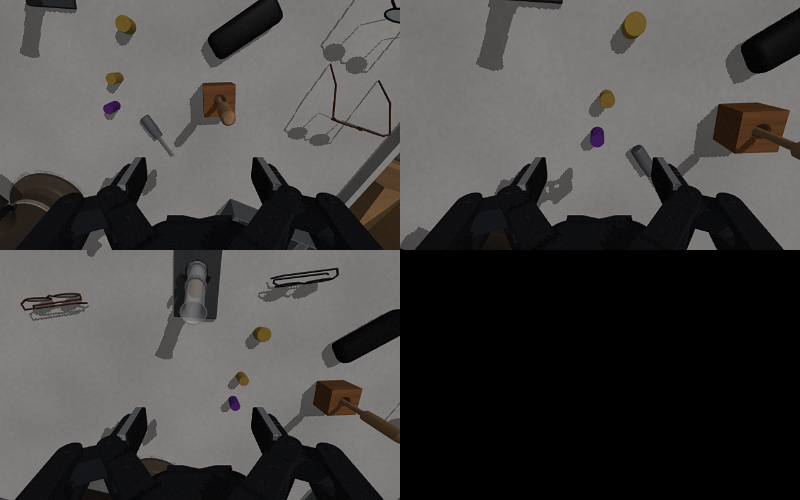

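```bash
python3 - <<'E'
from m import *
import pickle
views=[pickle.load(open(f"pics/w{i}.pkl","rb")) for i in range(3)]
for n in("scene","side"):
    z=np.load(f"pics/{n}.npz");views.append((z['p'],z['d'],arm.camera_params(n)))
def circ(q):
    A=np.c_[2*q[:,:2],np.ones(len(q))]; s=np.linalg.lstsq(A,(q[:,:2]**2).sum(1),rcond=None)[0]; return s[:2],np.sqrt(s[2]+s[:2]@s[:2])
for i,(im,d,c) in enumerate(views):
    C=cloud(c,d); hsv=cv2.cvtColor(im,cv2.COLOR_RGB2HSV); ok=d>0; z=C[...,2]
    near=lambda x,y,r:ok&(np.hypot(C[...,0]-x,C[...,1]-y)<r)
    m=near(460,-70,30)&(z>36)&(z<45); q=C[m]
    if len(q)>5: print(i,"pack top",len(q),q.mean(0),(q.min(0)+q.max(0))/2,np.ptp(q,0))
    m=near(527,-302,60)&(z>57)&(z<64); q=C[m]
    if len(q)>20:
        r=cv2.minAreaRect(q[:,:2].astype(np.float32)); print(i,"holder",len(q),r,np.median(q[:,2]))
    for lo,hi in((120,140),(140,160),(160,180),(190,205)):
        m=near(527,-302,80)&(z>lo)&(z<hi); q=C[m]
        if len(q)>5: print(i," rod",lo,len(q),q.mean(0),q.min(0),q.max(0))
    m=near(600,120,140)&(z>8)&(z<16)&(hsv[...,2]<90); q=C[m]
    if len(q)>20: print(i,"plate",cv2.minAreaRect(q[:,:2].astype(np.float32)),np.median(q[:,2]))
    m=near(560,120,80)&(z>90)&(z<190); q=C[m]
    if len(q)>20:
        # 12 highest
        t=q[:,2]>138; print(i,"mouth",t.sum(),q[t].mean(0),q[t].min(0),q[t].max(0))
E
python3 - <<'E'
import sys; sys.path.insert(0,'.')
import os; os.chdir('.')
from h import *; import pickle
im=pickle.load(open("pics/w2.pkl","rb"))[0]; s=np.load("pics/side.npz")['p']
a=cv2.resize(im[0:130,250:380],(400,400),interpolation=cv2.INTER_CUBIC); b=cv2.resize(s[180:285,235:340],(400,400),interpolation=cv2.INTER_CUBIC)
cv2.imwrite("pics/t.png",np.hstack([a,b])[:,:,::-1])
E
```

```text
0 pack top 267 [459.35 -73.55  39.71] [458.85 -73.24  39.31] [24.52 23.79  6.35]
0 holder 1877 ((520.2841796875, -310.22119140625), (70.14546966552734, 69.99789428710938), 27.615602493286133) 59.699115199412006
0  rod 120 78 [ 526.13 -302.54  130.3 ] [ 512.54 -313.17  120.27] [ 532.01 -298.57  139.88]
0  rod 140 96 [ 525.5  -302.52  149.87] [ 511.64 -313.03  140.42] [ 532.02 -298.49  159.79]
0  rod 160 121 [ 525.74 -302.51  170.3 ] [ 512.26 -313.    160.14] [ 532.06 -298.46  179.85]
0  rod 190 461 [ 521.44 -308.7   195.74] [ 509.09 -321.08  190.12] [ 531.92 -298.73  199.82]
0 plate ((544.5355224609375, 99.16715240478516), (15.056280136108398, 101.47709655761719), 25.86212158203125) 11.939636378185241
1 pack top 481 [459.22 -72.38  39.6 ] [458.75 -72.56  39.04] [24.69 24.44  5.76]
1 holder 4172 ((520.1817016601562, -310.1422424316406), (70.96088409423828, 72.2000503540039), 27.40848159790039) 59.51995477865333
1  rod 120 235 [ 515.58 -300.71  124.15] [ 508.68 -308.56  120.02] [ 525.93 -296.47  129.82]
1 plate ((547.5015869140625, 79.6340560913086), (2.665193557739258, 59.4684677124023
[... 1723 characters left out ...]
215 ((518.761962890625, -307.848876953125), (71.7255630493164, 72.62138366699219), 27.345670700073242) 59.248163723730386
4  rod 120 52 [ 518.35 -299.82  130.19] [ 508.03 -308.92  120.93] [ 528.47 -291.31  139.81]
4  rod 140 54 [ 518.2  -300.15  150.42] [ 508.02 -308.31  140.29] [ 528.22 -293.83  159.33]
4  rod 160 58 [ 518.78 -300.39  170.75] [ 507.91 -307.82  160.54] [ 530.62 -291.93  179.87]
4  rod 190 30 [ 518.89 -303.27  194.77] [ 507.85 -312.45  190.39] [ 530.29 -293.96  198.57]
4 plate ((617.6197509765625, 131.7793731689453), (169.72434997558594, 103.20150756835938), 22.074907302856445) 11.494583522556695
4 mouth 287 [555.14 110.9  147.74] [530.54  81.39 138.09] [576.15 126.48 164.54]
```

View pics/t.png

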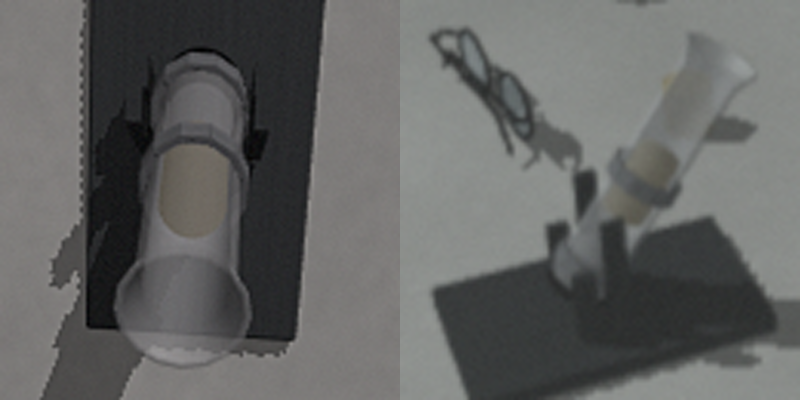

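Tube view: the rim is clear and upright at the lower left, the stand yaw is about 22°, and the jam's top is mid-tube. I fit the rim centre and then pick up the pack.

```bash
python3 - <<'E'
from m import *
import pickle
im,d,c=pickle.load(open("pics/w2.pkl","rb"))
s=np.load("pics/scene.npz"); z=np.load("pics/side.npz")
th=np.deg2rad(35)
for yaw in(22.1,25.):
  ps=np.deg2rad(yaw); Rt=R.from_euler('z',ps).as_matrix()@R.from_euler('y',-th).as_matrix() # z=(-sin,0,cos)
  print(Rt[:,2])
  for nm,dd,cc in(("w2",d,c),("scene",s['d'],arm.camera_params("scene")),("side",z['d'],arm.camera_params("side"))):
    C=cloud(cc,dd); m=(dd>0)&(np.hypot(C[...,0]-560,C[...,1]-115)<80)&(C[...,2]>85)&(C[...,2]<180); q=C[m]@Rt
    w=np.percentile(q[:,2],99); r=q[q[:,2]>w-4]
    lo,hi=r.min(0),r.max(0); ctr=(lo+hi)/2
    ctr[2]=w
    print(nm,yaw,len(r),"w99",w,"ext",hi-lo,"centre",Rt@ctr)
    for a in(-15,-35,-55):  # axis y along bore
        t=q[(q[:,2]>w+a-6)&(q[:,2]<w+a+6)]
        if len(t)>5: print("   ",a,"y mid",(t[:,1].min()+t[:,1].max())/2, np.ptp(t[:,1]), "vs",ctr[1])
# grasp pack
P=np.array([459.1,-72.6])
arm.command_gripper(50)
ori=[np.pi,0,np.arctan2(P[1],P[0])]
# fingertips 17 ahead of TCP; tip ~14mm below top => TCP z = 26+17=43
arm.reach([*P,110],ori); arm.servo_line([*P,43],vel=80)
arm.command_gripper(15); print(arm.read_width(),arm.read_finger_force(),arm.read_t())
arm.servo_line([*P,120],vel=120); print(arm.read_width(),arm.read_wrist_force(),arm.read_t())
E
```

```text
[-0.53 -0.22  0.82]
w2 22.1 471 w99 -188.22608631996485 ext [44.56 43.48  4.72] centre [549.4  102.03 153.53]
    -15 y mid -112.08377912881247 32.19264391967134 vs -112.16932922991897
    -35 y mid -112.07079384872796 34.65532600226918 vs -112.16932922991897
    -55 y mid -111.93165551797398 33.66281812590756 vs -112.16932922991897
scene 22.1 51 w99 -186.10718873875905 ext [46.28 40.01  4.63] centre [549.66 101.79 156.22]
    -15 y mid -112.37114112931363 31.56352612468622 vs -112.47916976776911
    -35 y mid -112.60354503056342 34.36011124583764 vs -112.47916976776911
    -55 y mid -112.00570030540041 31.714770303728272 vs -112.47916976776911
side 22.1 92 w99 -188.56311495979122 ext [41.88 43.99  4.39] centre [548.72 103.2  152.98]
    -15 y mid -109.60321835354273 36.09017262838687 vs -110.82914394379577
    -35 y mid -105.2083307496914 25.4107239325958 vs -110.82914394379577
    -55 y mid -104.39458038284599 24.313084661642108 vs -110.82914394379577
[-0.52 -0.24  0.82]
w2 25.0 462 w99 -184.45402056495593 ext [44.52 43.38  5.02] centre [549.33 102.   153.61]
    -15 y mid -139.915
[... 223 characters left out ...]
.62665783095355 ext [46.54 39.56  5.18] centre [549.52 101.9  155.94]
    -15 y mid -140.51097192835533 31.41854556161684 vs -139.87899549912163
    -35 y mid -140.9936918206823 34.203299758893365 vs -139.87899549912163
    -55 y mid -141.2986575371019 31.650935659409427 vs -139.87899549912163
side 25.0 96 w99 -185.0619367739721 ext [42.08 44.22  4.85] centre [548.8  103.3  152.92]
    -15 y mid -132.62184336172984 26.049177179245405 vs -138.30619321986666
    -35 y mid -134.0673694798457 25.940315519460654 vs -138.30619321986666
    -55 y mid -133.72652962544578 25.100079662099432 vs -138.30619321986666
22.563109050758637 58.65300536155701 10.0083
22.168403446048995 [ 0.05  0.18 -1.09] 10.8
```

```bash
cat >> m.py <<'E'
M=np.array([549.4,102.1,153.2]); ps=np.deg2rad(22.1); th=np.deg2rad(35)
n=np.array([-np.sin(th)*np.cos(ps),-np.sin(th)*np.sin(ps),np.cos(th)])
xt=np.array([np.cos(th)*np.cos(ps),np.cos(th)*np.sin(ps),np.sin(th)])
RT=np.c_[xt,np.cross(-n,xt),-n]; OT=R.from_matrix(RT).as_euler('xyz')
E
python3 - <<'E'
from m import *
import pickle
print(OT,arm.solve_ik(M+n*80,OT),arm.solve_ik(M+n*19,OT),arm.solve_ik(M+n*175,OT),arm.solve_ik(M+n*90,OT))
arm.servo_line([440,-40,240],vel=250)
arm.reach(M+n*80,OT)
c=arm.camera_params("wrist"); im,d=arm.get_image("wrist"); pickle.dump((im,d,c),open("pics/w3.pkl","wb"))
cv2.imwrite("pics/w3.png",im[:,:,::-1]); print(arm.read_width(),arm.read_t(),arm.read_tcp_pos()-(M+n*80))
E
```

```text
[ 3.14 -0.61  0.39] [ 0.07 -0.33 -0.67  0.64  0.18  2.88] [ 0.1  -0.24 -0.72  0.5   0.16  2.9 ] [ 0.01 -0.45 -0.57  0.88  0.21  2.83] [ 0.06 -0.35 -0.66  0.67  0.18  2.87]
22.59243122612041 16.3917 [ 0.02 -0.01  0.  ]
```

View pics/w3.png

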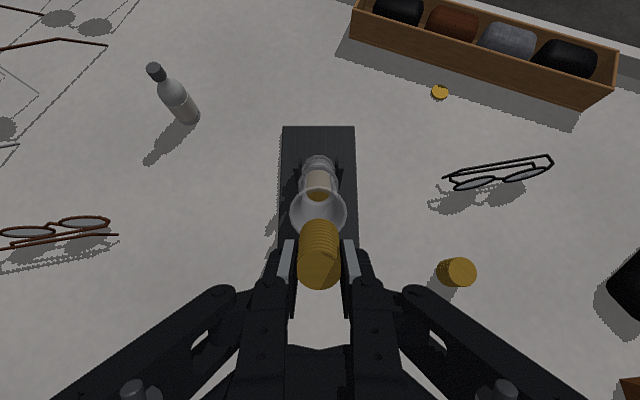

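The pack (320,255) is centred on the tube's axis and lined up with the rim (318,212). Inserting.

```bash
python3 - <<'E'
from m import *
h=arm.servo_line(M+n*19,vel=50,force_limit=8)
print(h,(arm.read_tcp_pos()-M)@n,arm.read_wrist_force(),arm.read_t())
if not h:
    arm.command_gripper(42); print(arm.read_t())
    arm.servo_line(M+n*90,vel=200)
    im,d=arm.get_image("wrist"); cv2.imwrite("pics/w4.png",cv2.resize(im[100:300,200:440],(720,600))[:,:,::-1])
    print(arm.read_width(),arm.read_wrist_force(),arm.read_t())
E
```

```text
False 19.28273238539395 [ 0.44 -0.03 -0.41] 17.7583
18.0833
41.93083622802629 [0.79 0.4  0.94] 18.6417
```

View pics/w4.png

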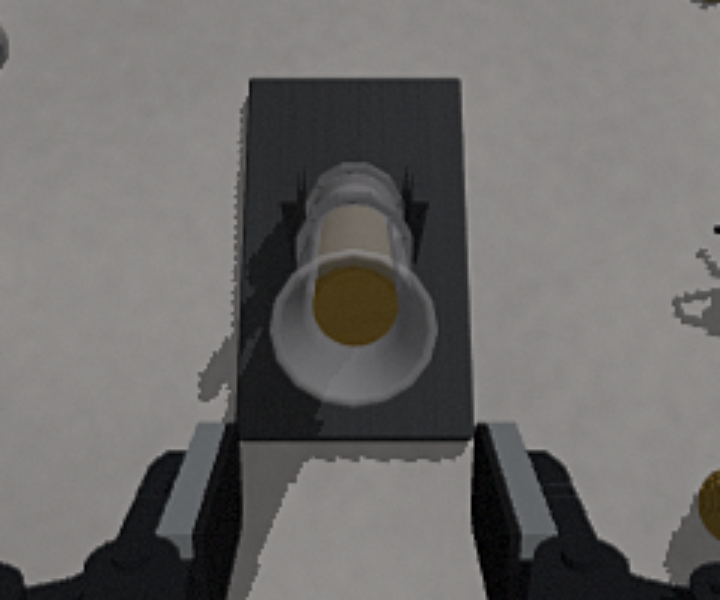

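The pack sits inside the tube, its top a little below the flare. Next is the rod.

```bash
cat >> m.py <<'E'
H=np.array([520.3,-310.2]); OD=[np.pi,0,0.2]; L=144
E
python3 - <<'E'
from m import *
t=arm.read_t
arm.servo_line(M+n*130,vel=250); print(t())
arm.reach([*H,240],OD); print("above",t())
arm.servo_line([*H,150],vel=120); print(t())
arm.command_gripper(14); print(arm.read_width(),arm.read_finger_force(),arm.read_wrist_force(),t())
arm.servo_line([*H,290],vel=150); print(arm.read_width(),arm.read_wrist_force(),t())
arm.reach(M+n*(L+40),OT); print(arm.read_tcp_pos()-(M+n*(L+40)),t())
im,d=arm.get_image("wrist"); cv2.imwrite("pics/w5.png",im[:,:,::-1])
E
```

```text
18.95
above 20.3917
21.2917
22.45884828863082 58.692240715026855 [-0.04  0.55  5.71] 21.5917
22.831008126695455 [ 0.28 -0.13 -0.94] 22.675
[ 0.58 -0.39  0.29] 24.0917
```

View pics/w5.png

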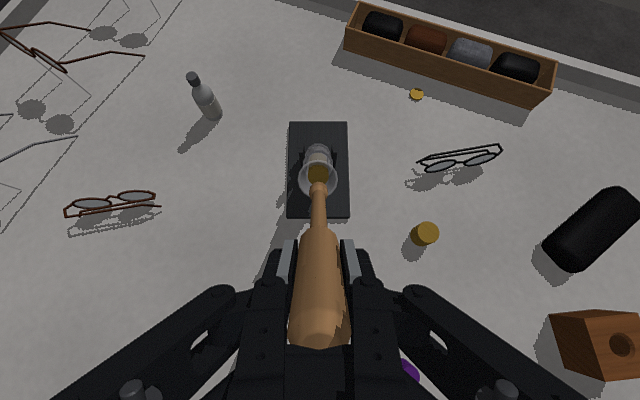

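The rod's foot (318,188) is on the tube's axis, and the pack shows inside. Inserting, then pressing slowly.

```bash
python3 - <<'E'
from m import *
t=arm.read_t
dep=lambda:L-(arm.read_tcp_pos()-M)@n
f=lambda:-(arm.read_wrist_force()@-n)
h=arm.servo_line(M+n*(L-3),vel=60,force_limit=5); print(h,dep(),f(),t())
for lim in (5,18,18):
    h=arm.servo_line(M+n*(L-68),vel=15,force_limit=lim); d0=dep();f0=f(); arm.hold(.15); print(h,"depth",d0,dep(),"F",f0,f(),arm.read_wrist_force(),t(),arm.read_width())
E
```

```text
False 2.823137411921323 0.2907288584197799 25.0083
True depth 23.59081974174785 23.611106239153727 F 2.8453450668818583 3.4011692406514005 [-2.04 -1.49  2.44] 26.9833 22.65653325900992
True depth 52.26307373060408 52.206637812071094 F 13.926541083746978 12.901821882286825 [-8.46 -2.85  9.51] 28.9917 22.583913366891245
True depth 52.7133459579678 52.62140125759811 F 19.698023993993925 16.84346651503052 [-11.69  -4.08  11.9 ] 29.575 22.578007300024606
```

```bash
python3 - <<'E'
from m import *
t=arm.read_t
dep=lambda:L-(arm.read_tcp_pos()-M)@n
f=lambda:arm.read_wrist_force()@n
d=dep()
for i in range(12):
    d+=.8; arm.servo_line(M+n*(L-d),vel=12); arm.hold(.05); F=f(); print(round(d,2),round(dep(),2),round(F,1),round(t(),2))
    if F>32: break
arm.hold(.6); print(dep(),f(),arm.read_width(),t())
E
```

```text
53.42 52.51 17.2 30.0
54.22 52.83 21.2 30.3
55.02 53.14 25.3 30.6
55.82 53.46 29.3 30.9
56.62 53.8 33.7 31.2
53.795770571434105 33.477522248902886 22.972490670439207 31.8
```

The foot plate has bottomed out: the stack is now on the hard rubber at about 13 N/mm, held at 33 N. Retracting and going back above the holder, with a check of the rod's lie in the grip.

```bash
python3 - <<'E'
from m import *
import pickle
t=arm.read_t
arm.servo_line(M+n*(L+30),vel=120); print(arm.read_width(),t())
c=arm.camera_params("scene"); 
arm.reach([*H,290],OD); arm.hold(.2); print(arm.read_tcp_pos(),arm.read_orientation(),t())
p=arm.read_tcp_pos(); c=arm.camera_params("wrist"); im,d=arm.get_image("wrist"); print(arm.read_wrist_force())
C=cloud(c,d); hsv=cv2.cvtColor(im,cv2.COLOR_RGB2HSV)
for lo in(148,164,180,200,220,240,255):
    m=(d>0)&(np.hypot(C[...,0]-H[0],C[...,1]-H[1])<35)&(C[...,2]>lo)&(C[...,2]<lo+12); q=C[m]
    if len(q)>8:
        a=np.c_[2*q[:,:2],np.ones(len(q))]; s=np.linalg.lstsq(a,(q[:,:2]**2).sum(1),rcond=None)[0]; print(lo,len(q),s[:2]-H,"r",np.sqrt(s[2]+s[:2]@s[:2]),q[:,2].min())
m=(d>0)&(np.hypot(C[...,0]-H[0],C[...,1]-H[1])<30)&(C[...,2]>80); print("foot z",np.percentile(C[m][:,2],[0,1,3]))
s,ds=arm.get_image("side"); np.savez("pics/side2.npz",p=s,d=ds)
a=cv2.resize(im[100:400,220:420],(400,600)); b=cv2.resize(s[80:290,230:370],(400,600))
cv2.imwrite("pics/w6.png",np.hstack([a,b])[:,:,::-1]); print(t())
E
```

```text
22.522587292728875 32.675
[ 520.36 -309.12  291.02] [ 3.14 -0.    0.2 ] 34.2917
[ 0.47  0.04 -0.21]
148 102 [-0.12  0.87] r 8.224515362796094 148.09644348380277
164 53 [-0.21  0.81] r 5.701098586457705 164.08011369428579
180 61 [-0.35  0.77] r 5.815719974327815 180.35759042980666
200 78 [-0.44  0.66] r 5.882558885768767 200.19942022450584
220 103 [-0.34  0.7 ] r 5.7739860593470045 220.26888281489514
240 31 [-0.05  0.62] r 5.5601592443817776 240.3425902704469
255 238 [-0.41  0.6 ] r 11.661255687788708 257.0540781845983
foot z [147.06 181.64 260.  ]
34.3917
```

View pics/w6.png

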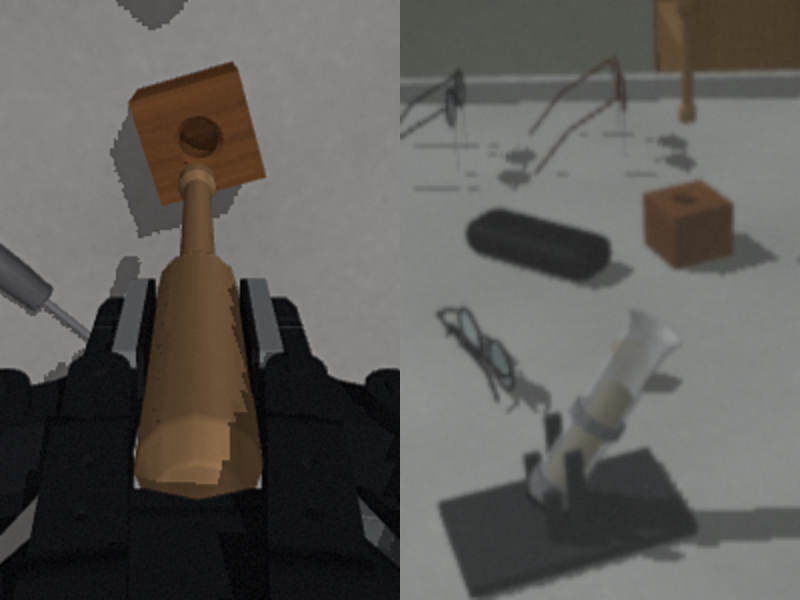

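The rod is straight in the grip with its foot over the hole, and both packs are at the bottom of the tube. Lowering it into the holder.

```bash
python3 - <<'E'
from m import *
t=arm.read_t
p=[H[0]+.2,H[1]-.2]
h=arm.servo_line([*p,160],vel=90,force_limit=10); print(h,arm.read_tcp_pos(),arm.read_wrist_force(),t())
if not h:
    h=arm.servo_line([*p,149.5],vel=25,force_limit=4); print(h,arm.read_tcp_pos(),arm.read_wrist_force(),t())
    if arm.read_tcp_pos()[2]<154:
        arm.command_gripper(60); arm.servo_line([*p,290],vel=150)
        arm.reach([400,-150,330],OD); arm.hold(.3)
        for k,nm in enumerate(("scene","side")):
            im,d=arm.get_image(nm); C=cloud(arm.camera_params(nm),d)
            m=(d>0)&(np.hypot(C[...,0]-H[0],C[...,1]-H[1])<60)&(C[...,2]>100)&(C[...,2]<215)
            q=C[m]; print(nm,len(q),q[q[:,2]>188].mean(0),q[q[:,2]<150].mean(0),q[:,2].max())
            if k==0: a=im[100:300,190:370]
            else: b=im[90:290,220:420]
        cv2.imwrite("pics/f.png",np.hstack([cv2.resize(a,(400,440)),cv2.resize(b,(400,440))])[:,:,::-1])
print(t())
E
```

```text
False [ 520.8  -310.58  160.66] [ 0.32 -0.67 -0.68] 35.9833
True [ 520.73 -310.52  151.29] [ 0.   -0.53  3.78] 36.375
scene 169 [ 521.66 -308.88  195.96] [ 524.64 -306.2   130.63] 203.28591399278775
side 246 [ 518.47 -303.62  193.64] [ 518.13 -301.25  128.94] 198.41878015212546
39.1417
```

View pics/f.png

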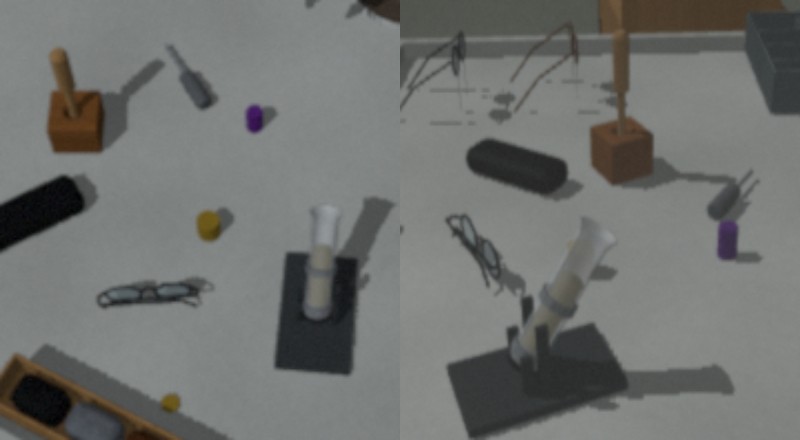

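The rod stands upright in its holder, the stack is down in the tube, and nothing else has moved.

```bash
python3 -c "
from cell import arm
print(arm.close_job())"
```

```text
the job is handed in; nothing more can be done
None
```

I handed the job in at about 39 s: the narrow pack is in the tube and the stack is rammed down and held at about 33 N for 0.6 s. That is firm enough to sink the foot plate, though I could only judge that from force and travel. The rod is back upright in its holder, and the other things look unmoved in the last pictures.

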